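# Sort furniture feet by length into standing rows

## Task

Sort the three loose wooden furniture feet by length: stand each one upright on its black rubber pad in the lane of the sorting board where the sample foot of the same length is screwed down, flat on the lane floor between the blue strips. Set them down gently, without dropping or ramming them, let go, and leave the jar, the tape and the tin where they are.

Things in the scene. Friction and masses are not known exactly. Their poses are not given: they have to be found in the camera images.
- board: Fixed plywood sorting board, 260 mm (its x) by 350 mm (its y). Origin at the centre of its underside, on the table. Three lanes run along its x axis, centred at y = -120, 0 and +120 mm; each lane is 70 mm wide with its bare plywood floor 15 mm above the table. Flat blue strips 12 mm higher than the lane floors part the lanes.
- foot_short_centre (a point): Centre of the loose short furniture foot: a brown wooden square bar, 40 x 40 mm in section and 100 mm long, about 90 g (may be 0.7 to 1.4 times that), with an 8 mm black rubber pad on its lower end and a 4 mm bright steel plate on its upper end. Its x axis runs along the foot from the pad end to the steel end. At the start the foot lies on the table on one long side, its z axis up.
- foot_middle_centre (a point): Centre of the loose middle furniture foot: a brown wooden square bar, 40 x 40 mm in section and 130 mm long, about 117 g (may be 0.7 to 1.4 times that), with an 8 mm black rubber pad on its lower end and a 4 mm bright steel plate on its upper end. Its x axis runs along the foot from the pad end to the steel end. At the start the foot lies on the table on one long side, its z axis up.
- foot_long_centre (a point): Centre of the loose long furniture foot: a brown wooden square bar, 40 x 40 mm in section and 160 mm long, about 144 g (may be 0.7 to 1.4 times that), with an 8 mm black rubber pad on its lower end and a 4 mm bright steel plate on its upper end. Its x axis runs along the foot from the pad end to the steel end. At the start the foot lies on the table on one long side, its z axis up.
- sample_short: The short sample foot, 100 mm long, 40 x 40 mm in section, looking like the loose one, screwed down for good standing upright (steel plate up) in the middle of one lane, 45 mm (centre) from the board's +x end. Origin at the centre of its underside, on the lane floor; axes parallel to the board's. Which lane it stands in varies. The lane's free floor reaches 215 mm from its centre to the board's -x end.
- sample_middle: The middle sample foot, 130 mm long, 40 x 40 mm in section, looking like the loose one, screwed down for good standing upright (steel plate up) in the middle of one lane, 45 mm (centre) from the board's +x end. Origin at the centre of its underside, on the lane floor; axes parallel to the board's. Which lane it stands in varies. The lane's free floor reaches 215 mm from its centre to the board's -x end.
- sample_long: The long sample foot, 160 mm long, 40 x 40 mm in section, looking like the loose one, screwed down for good standing upright (steel plate up) in the middle of one lane, 45 mm (centre) from the board's +x end. Origin at the centre of its underside, on the lane floor; axes parallel to the board's. Which lane it stands in varies. The lane's free floor reaches 215 mm from its centre to the board's -x end.
- jar: Bystander: a closed glass jar with red cap, 68 mm across, 100 mm tall; origin at the centre of its underside.
- tape: Bystander: a yellow ring-shaped roll of tape lying flat, 100 mm across, 45 mm tall; origin at the centre of its underside.
- tin: Bystander: a tin with green label, 84 mm across, 90 mm tall; origin at the centre of its underside.
There are look-alikes about, which are no part of the job. What is shaped like the part that bears foot_short_centre but purple is not meant. Leave any purple look-alike of the part that bears foot_middle_centre alone.

How it is judged:
At the end, for the whole second after the job is handed in: Each loose foot stands still, pad down, within 0.1 rad of upright, on the floor (within 4 mm in height) of the lane of its own sample: its centre within 30 mm of the sample's line and 35 to 200 mm from the sample towards the board's -x end (angle between each of foot_short_centre, foot_middle_centre, foot_long_centre's own x axis and vertical below 0.1 rad and y of foot_short_centre in the frame of sample_short between -0.03 and 0.03 m and x of foot_short_centre in the frame of sample_short between -0.2 and -0.035 m and z of foot_short_centre in the frame of sample_short between 0.046 and 0.054 m and linear speed of each of foot_short, foot_middle, foot_long below 0.02 m/s and y of foot_middle_centre in the frame of sample_middle between -0.03 and 0.03 m and x of foot_middle_centre in the frame of sample_middle between -0.2 and -0.035 m and z of foot_middle_centre in the frame of sample_middle between 0.061 and 0.069 m and y of foot_long_centre in the frame of sample_long between -0.03 and 0.03 m and x of foot_long_centre in the frame of sample_long between -0.2 and -0.035 m and z of foot_long_centre in the frame of sample_long between 0.076 and 0.084 m); the robot touches nothing.
It fails at once if a foot is struck or pressed on the board with more than 60 N (contact force between any of foot_short, foot_middle, foot_long and board above 60 N).
It fails at once if the jar, the tape or the tin is pushed more than 25 mm from its place (distance of any of jar, tape, tin from where it was at the start of the episode above 0.025 m).
It also fails if it takes over 72 s, if anything falls off the work surface, if the arm or the gripper's body presses on something with over 40 N, if the wrist force passes 120 N, or if a joint passes its speed limit or range.

## Robot

A 7-joint arm with a two-finger parallel gripper is mounted at the origin on the work surface. World frame = base frame: x ahead of the robot, y to its left, z up, the work surface at z = 0. Lengths are in m, angles in rad, forces in N, time in s.
With the tool pointing down it reaches from about 0.4 to 0.85 m from the base axis. Payload 4.5 kg.
Tool frame: the origin (TCP) lies between the finger pads; the fingertips stand 25 mm ahead of it and the grasp point (between the pads) lies 6 mm ahead of it (r.tips_ahead is the distance from the TCP to the fingertips, in m); z points along the fingers, y is the direction in which the jaws open and shut (so a half turn about z gives the same grasp; the last joint's range is limited). The gripper opens to 88 mm and grips with 3 to 60 N. Pads are 18 mm wide; open, the fingers measure 123 mm over their backs; the gripper's body (75 mm by 187 mm) begins 45 mm behind the grasp point.
Start: joints at [1.184, 0.689, -0.195, 1.565, 0.157, 0.902, -0.215], TCP at [0.255, -0.57, 0.264] pointing down, gripper open.
Joint ranges: [-3.01, 3.01], [-0.46, 2.08], [-1.47, 1.51], [0.13, 2.56], [-1, 4.14], [0.04, 2.09], [-2.66, 2.66]. Speed limits (rad/s): [2.57, 2.57, 3.14, 3.14, 3.14, 3.14, 3.14].

## Interface

Orientations are given as a unit quaternion [x, y, z, w].
In Python, from plant import r, imaging gives the robot as it stands.
- The arm moves only by the tool send_rows, never from a script. Its argument "moves" is one flat list of numbers, 6 for each row, row after row: the shift along the tool's x, y, z in m, then the turn, a rotation vector about the tool's x, y, z in degrees. A call has exactly 5 rows; each row is the pose to reach, as a shift and turn from the pose measured when the call began, along the tool's axes at that moment; what a row does not reach only later rows make up. A row lasts 1/12 s, in which the tool goes at most 41.7 mm and 7.16 degrees, less where a joint would pass 70% of its speed; a pose out of reach is approached as far as the arm can. A call with a gripper value outside its range is refused whole. "claw" is the closure, from -1 (fully open) to 1 (shut), so that 0 is half open, set as the call begins (left out, the last holds). The fingers move at their own pace and stop on an object; "grip_force" is the grip in N (left out, the last holds). Time passes only in rows, so rows that repeat a pose let the fingers close, or fill a call up. It gives the time, the measured TCP pose, the force and the opening at its end, in the units of the state.
- r.get_state(): the state, without advancing time (a new reading comes with each control period).
- imaging.snapshot(name): name is "side" or "top"; returns a dict with "image" (400x640x3 uint8, red, green, blue), "depth" (400x640 float32, m along the optical axis (not along the pixel's ray), 0 where there is no reading), "mtx" (3x3 intrinsics, pixels), "D" ([k1, k2, p1, p2, k3] as OpenCV has them; the pictures are not rectified), "rvec" (rotation vector, rad) and "tvec" (3), from world to camera coordinates, as OpenCV has them. Camera axes: x right, y down, z forward; pixel columns grow to the right and rows downward; lengths in m; the calibration is good to about 2 mm. A picture is of the moment at which its call begins.
- r.finish_job(): hands the job in, once; it reports no verdict.
Trained networks look in a picture, given as the dict that the camera call returned (one of the last four; its "shot" number tells which), for a name from the list of things; names that differ only in an ending like _2 or _b are one class to them, and where a whole thing is asked for, a point or a joint stands for the part that bears it (a point fixed in the world has none). Each returns a list of dicts, best first, with "score" (0 to 1); they miss things now and then, are a little off and sometimes report something else, mostly with a low value. They report only what shows in the picture. A call takes as long as a camera call. They do not tell look-alikes from the thing itself.
- imaging.look_for(query, picture): "box" ([centre column, centre row, width, height] as shares, 0 to 1, of the picture: columns of its width, rows of its height, round what is visible of it).
- imaging.silhouettes(query, picture): "pixels" (400x640 bool, what is visible of it) and "box" ([centre column, centre row, width, height] as shares, 0 to 1, of the picture: columns of its width, rows of its height, round what is visible of it).
- imaging.pinpoint(query, picture): "point" ([column, row] as shares, 0 to 1, of the picture: columns of its width, rows of its height: a listed point, or the origin of a listed thing).
The state is a dict: "clock": time; "q": joint angles; "qd": joint speeds; "joint_torque": joint torques, N m; "tool_pos": TCP position; "eef_rot": TCP orientation; "contact_force": force on the tool from outside, world axes, zero at the start; "moment": the same for the moment, N m; "opening": opening from 0.0 (shut) to 1.0 (fully open).
Only numpy, scipy, OpenCV 4.12 (cv2) and the standard library are available. Lean on these libraries where they do the work, as an engineer would, in place of code of your own. Each camera call takes 0.05 s, during which the arm holds its last target.

## Working session

There is one attempt and no reset: what is moved stays moved. The work goes in short steps, Python scripts to look and compute and a tool call to move; the robot and the scene stay as the last step left them, time stands still between calls to the robot, and variables do not carry over. Pictures are saved under pics/ and viewed, and the job is handed in when it is done.

Besides the shell and the picture viewer there is one more tool, called after "Emit:" as name(argument=value, ...) on one line, values as JSON. send_rows: Moves the arm, as the interface text tells. Its arguments: {"type":"object","properties":{"moves":{"type":"array"},"claw":{"type":"number"},"grip_force":{"type":"number"}},"required":["moves"]}

```bash
ls; mkdir -p pics; python3 - <<'E'
from plant import r, imaging
import cv2
for n in ("top","side"):
    p=imaging.snapshot(n); cv2.imwrite(f"pics/{n}0.png",p["image"][:,:,::-1]); print(n,p["mtx"].tolist(),p["D"],p["rvec"],p["tvec"])
print(r.get_state(), r.tips_ahead)
E
```

```text
pics
top [[427.98631226763416, 0.0, 320.2520637105001], [0.0, 427.98631226763416, 204.97603179220073], [0.0, 0.0, 1.0]] [-0.06796977  0.          0.          0.          0.        ] [ 2.13814071 -2.19229328  0.16267464] [3.27117804e-04 5.23789380e-01 1.54839942e+00]
side [[501.3796901096902, 0.0, 318.868954666109], [0.0, 501.3796901096902, 193.4824223948302], [0.0, 0.0, 1.0]] [-0.06084421  0.          0.          0.          0.        ] [ 0.36711867 -2.66977595  1.3473854 ] [0.52159413 0.14846535 1.30231555]
{'clock': 0.1, 'q': array([ 1.18379722,  0.6898686 , -0.19449779,  1.56624386,  0.15730547,
        0.90251958, -0.21511031]), 'qd': array([-1.13899288e-03, -1.84475042e-03,  8.74749951e-04, -2.78734053e-03,
        1.29515248e-03,  9.88783224e-04,  6.73968536e-05]), 'joint_torque': array([-3.57496792e-03, -5.28499711e+01, -1.27194978e+00, -1.53836650e+01,
       -5.26374683e-02,  1.97062931e-03,  3.64001028e-05]), 'tool_pos': array([ 0.25503777, -0.57001281,  0.26300829]), 'eef_rot': array([ 9.77941713e-01,  2.08876339e-01, -2.42584853e-04, -7.88330376e-04]), 'contact_force': array([ 0.25212308,  0.3371074 , -0.1056926 ]), 'moment': array([-0.0163154 ,  0.04362219, -0.00732976]), 'opening': 0.9994023122115973} 0.025
```

View pics/top0.png

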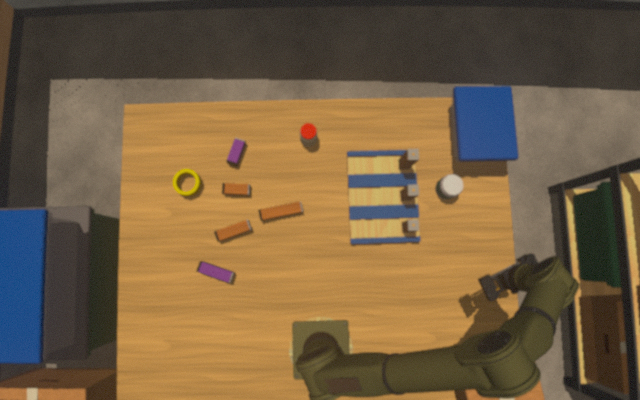

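View pics/side0.png

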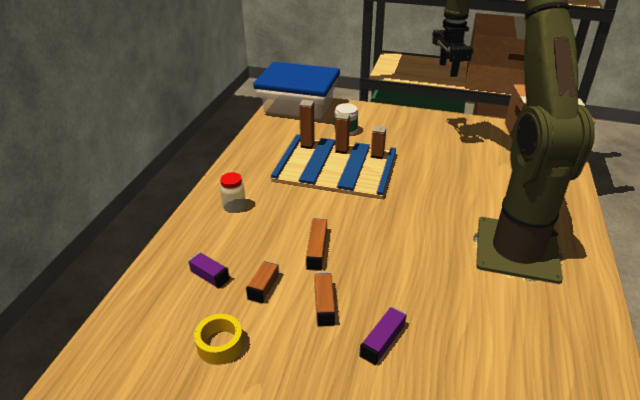

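Top view: brown feet are the short one at (237,189), middle (234,231), long (281,211). The purple look-alikes are at (236,152) and (216,272). The side view shows the samples, from the back lane to the front, as long, middle, short. Next I'll measure and make enlarged crops.

```bash
cat > h.py <<'E'
import numpy as np, cv2
from plant import r, imaging
from scipy.spatial.transform import Rotation as R
def ray(p,uv):
    uv=np.asarray(uv,float).reshape(-1,1,2)
    n=cv2.undistortPoints(uv,p["mtx"],np.asarray(p["D"]))[:,0]
    Rm=cv2.Rodrigues(np.asarray(p["rvec"]))[0]; c=-Rm.T@np.asarray(p["tvec"]).ravel()
    d=np.c_[n,np.ones(len(n))]@Rm
    return c,d
def atz(p,uv,z):
    c,d=ray(p,uv); return c+d*((z-c[2])/d[:,2])[:,None]
def cloud(p,mask):
    v,u=np.nonzero(mask&(p["depth"]>0)); c,d=ray(p,np.c_[u,v]); return c+d*p["depth"][v,u][:,None],np.c_[u,v]
def proj(p,X): return cv2.projectPoints(np.asarray(X,float).reshape(-1,3),np.asarray(p["rvec"]),np.asarray(p["tvec"]),p["mtx"],np.asarray(p["D"]))[0][:,0]
E
cat > m.py <<'E'
from h import *
P={n:imaging.snapshot(n) for n in("top","side")}
for q in ["foot_short_centre","foot_middle_centre","foot_long_centre","sample_short","sample_middle","sample_long","jar","tape","tin","board"]:
  for n,p in P.items():
    for s in imaging.silhouettes(q,p)[:4]:
        if s["score"]<.3: continue
        X,uv=cloud(p,s["pixels"])
        if len(X)<5: continue
        col=np.median(p["image"][s["pixels"]],axis=0)
        zt=np.percentile(X[:,2],95); 
        rc=cv2.minAreaRect((X[X[:,2]>zt-.012][:,:2]*1000).astype(np.float32))
        print(q,n,round(s["score"],2),"px",(np.array(s["box"][:2])*[640,400]).round(),"col",col,"zt",zt.round(3),"rect",np.round(rc[0],0),np.round(rc[1],0),round(rc[2],1))
E
python3 m.py
python3 - <<'E'
import cv2
a=cv2.imread('pics/top0.png')
cv2.imwrite('pics/crop_t.png',cv2.resize(a[130:290,190:430],None,fx=3.3,fy=3.3,interpolation=cv2.INTER_CUBIC))
b=cv2.imread('pics/side0.png')
cv2.imwrite('pics/crop_s.png',cv2.resize(b[80:360,180:420],None,fx=2.1,fy=2.1,interpolation=cv2.INTER_CUBIC))
E
```

```text
foot_short_centre top 0.74 px [235. 154.] col [134.  71. 119.] zt 0.044 rect [734. 301.] [ 41. 101.] 70.4
foot_short_centre top 0.65 px [237. 190.] col [168. 101.  46.] zt 0.044 rect [590. 300.] [102.  41.] 85.6
foot_short_centre side 0.6 px [209. 270.] col [95.5 38.5 71. ] zt 0.043 rect [737. 302.] [ 43. 103.] 70.2
foot_short_centre side 0.55 px [261. 284.] col [137.  80.  36.] zt 0.043 rect [595. 300.] [105.  41.] 86.3
foot_middle_centre top 0.85 px [215. 270.] col [131.  70. 123.] zt 0.044 rect [290. 376.] [128.  41.] 69.8
foot_middle_centre top 0.66 px [231. 232.] col [169. 102.  47.] zt 0.045 rect [440. 312.] [ 41. 132.] 18.4
foot_middle_centre side 0.88 px [382. 336.] col [117.  40. 123.] zt 0.044 rect [292. 377.] [132.  41.] 69.8
foot_long_centre top 0.82 px [281. 212.] col [171. 104.  46.] zt 0.045 rect [508. 135.] [ 40. 156.] 9.5
foot_long_centre side 0.85 px [316. 244.] col [180. 100.  42.] zt 0.044 rect [511. 135.] [ 40. 166.] 9.9
sample_short top 0.59 px [409. 226.] col [154. 137. 103.] zt 0.119 rect [ 437. -333.] [41. 39.] 88.8
sample_short side 0.58 px [377. 143.] col [
[... 1067 characters left out ...]
 10. ] zt 0.05 rect [620. 483.] [97. 99.] 88.1
tape side 0.61 px [219. 340.] col [142. 103.  11.] zt 0.048 rect [625. 483.] [ 98. 102.] 35.3
tin top 0.63 px [450. 187.] col [194. 177. 155.] zt 0.094 rect [ 579. -493.] [74. 77.] 9.3
tin side 0.78 px [343. 121.] col [163. 146. 124.] zt 0.096 rect [ 579. -443.] [ 77. 194.] 0.9
tin side 0.41 px [342. 133.] col [81. 44. 20.] zt 0.148 rect [ 558. -333.] [47. 40.] 87.2
board top 0.6 px [385. 196.] col [159. 132. 101.] zt 0.031 rect [ 556. -249.] [348. 258.] 0.2
board side 0.87 px [335. 168.] col [120.  91. 116.] zt 0.031 rect [ 558. -248.] [353. 273.] 1.4
board side 0.72 px [315. 245.] col [180. 100.  42.] zt 0.044 rect [511. 135.] [ 40. 166.] 10.1
```

View pics/crop_t.png

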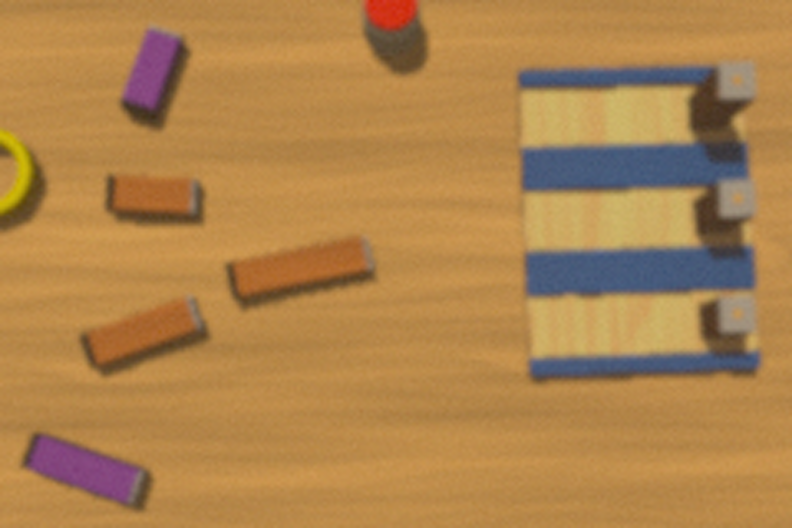

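View pics/crop_s.png

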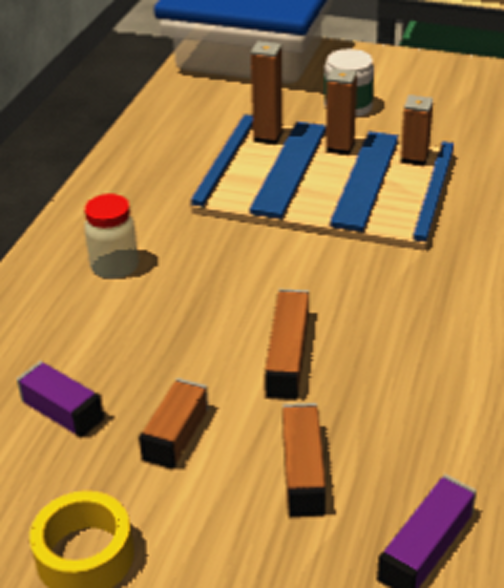

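The crops confirm the three brown bars, each with its pad at the left (+y) end and steel at the right. The lanes are long at x≈0.675, middle at 0.556 and short at 0.438. I'll go above the long foot first, logging states so I can fit the kinematics.

```bash
cat >> h.py <<'E'
import json,sys
# tool pose: yaw = world angle of tool y (jaws); dirn via foot direction th (deg, pad->steel), tilt deg: tool body leans toward steel end
def toolR(th,tilt,flip=False):
    a=np.array([np.cos(np.radians(th)),np.sin(np.radians(th)),0]) # pad->steel horizontally
    up=np.array([0,0,1.])
    z=-(np.cos(np.radians(tilt))*up+np.sin(np.radians(tilt))*a)
    y=np.cross(up,a)
    if flip: y=-y
    return np.c_[np.cross(y,z),y,z]
def go(grasp,Rt,log=True,ahead=.006):
    s=r.get_state()
    if log: open("log.jsonl","a").write(json.dumps([list(map(float,s["q"])),list(map(float,s["tool_pos"])),list(map(float,s["eef_rot"]))])+"\n")
    R0=R.from_quat(s["eef_rot"]).as_matrix()
    tcp=np.asarray(grasp)-ahead*Rt[:,2]
    d=R0.T@(tcp-s["tool_pos"]); w=np.degrees(R.from_matrix(R0.T@Rt).as_rotvec())
    print("t",round(s["clock"],2),"pos",s["tool_pos"].round(4),"q",s["q"].round(2),"F",s["contact_force"].round(1),"op",round(s["opening"],3))
    print("SHIFT",d.round(4),"TURN",w.round(1),"dist",np.linalg.norm(d).round(4),np.linalg.norm(w).round(1))
E
python3 -c "
from h import *
th=-80.3;a=np.array([np.cos(np.radians(th)),np.sin(np.radians(th)),0])
g=np.array([.509,.135,.22])+.035*a
go(g,toolR(th,0));go(g,toolR(th,0,True))"
```

```text
t 1.2 pos [ 0.2553 -0.5705  0.2638] q [ 1.18  0.69 -0.19  1.57  0.16  0.9  -0.22] F [-0.7  0.2 -0.8] op 1.001
SHIFT [ 0.511  -0.5064  0.0377] TURN [  0.    0.  -75.6] dist 0.7204 75.6
t 1.2 pos [ 0.2553 -0.5705  0.2638] q [ 1.18  0.69 -0.19  1.57  0.16  0.9  -0.22] F [-0.7  0.2 -0.8] op 1.001
SHIFT [ 0.511  -0.5064  0.0377] TURN [  0.   -0.  104.4] dist 0.7204 104.4
```

Emit:
send_rows(moves=[0.51,-0.506,0.0,0,0,-75,0.51,-0.506,0.0,0,0,-75,0.51,-0.506,0.0,0,0,-75,0.51,-0.506,0.0,0,0,-75,0.51,-0.506,0.0,0,0,-75], claw=-1, grip_force=40)

```text
clock: 1.62
tool_pos: [0.3308, -0.3744, 0.264]
eef_rot: [0.865, 0.502, 0.0, 0.0]
contact_force: [0.6, -0.1, -0.0]
opening: 1.0
```

```bash
cat > l.py <<'E'
from h import *
th=-80.3;a=np.array([np.cos(np.radians(th)),np.sin(np.radians(th)),0])
c=np.array([.509,.135,0])
z=float(sys.argv[1]); tilt=float(sys.argv[2]); off=float(sys.argv[3])
go(c+off*a+[0,0,z],toolR(th,tilt))
E
python3 l.py .22 0 .035
```

```text
t 1.62 pos [ 0.3308 -0.3744  0.264 ] q [ 0.99  0.54 -0.37  1.93  0.29  0.72 -0.07] F [ 0.6 -0.1 -0. ] op 1.0
SHIFT [ 0.5037 -0.0758  0.0378] TURN [  0.    0.  -39.5] dist 0.5108 39.5
```

Emit:
send_rows(moves=[0.504,-0.076,0.03,0,0,-39.5,0.504,-0.076,0.03,0,0,-39.5,0.504,-0.076,0.03,0,0,-39.5,0.504,-0.076,0.03,0,0,-39.5,0.504,-0.076,0.03,0,0,-39.5])

```text
clock: 2.03
tool_pos: [0.4059, -0.1805, 0.2518]
eef_rot: [0.669, 0.743, 0.0, 0.001]
contact_force: [1.3, -0.5, 0.0]
opening: 1.002
```

```bash
python3 l.py .22 0 .035
```

```text
t 2.03 pos [ 0.4059 -0.1805  0.2518] q [ 0.66  0.52 -0.52  2.09  0.43  0.63 -0.05] F [ 1.3 -0.5  0. ] op 1.002
SHIFT [0.268  0.138  0.0257] TURN [ 0.1  0.1 -3.6] dist 0.3025 3.6
```

Emit:
send_rows(moves=[0.268,0.138,0.026,0,0,-3.6,0.268,0.138,0.026,0,0,-3.6,0.268,0.138,0.026,0,0,-3.6,0.268,0.138,0.026,0,0,-3.6,0.268,0.138,0.026,0,0,-3.6])

```text
clock: 2.45
tool_pos: [0.481, 0.0133, 0.2338]
eef_rot: [0.645, 0.764, 0.0, 0.001]
contact_force: [0.7, -0.6, -1.0]
opening: 1.002
```

```bash
python3 l.py .13 0 .035
cat > fit.py <<'E'
from h import *
from scipy.optimize import least_squares
D=[json.loads(l) for l in open("log.jsonl")]
Q=np.array([d[0] for d in D]);P=np.array([d[1] for d in D]);E=R.from_quat([d[2] for d in D])
def fk(q,p):
    h,L1,L2,L3,e1,e2,w1,w2=p[:8]; s=SG
    Rz=lambda a:R.from_euler('z',a); Ry=lambda a:R.from_euler('y',a)
    A=Rz(s[0]*q[0]); pos=np.array([0,0,h]); A=A*Ry(q[1]); A=A*Rz(s[1]*q[2])
    pos=pos+A.apply([e1,0,L1]); A=A*Ry(q[3]); pos=pos+A.apply([e2,0,0])
    A=A*Rz(s[2]*q[4]); pos=pos+A.apply([0,0,L2]); A=A*Ry(q[5]); pos=pos+A.apply([w1,0,0]); A=A*Rz(s[3]*q[6]); pos=pos+A.apply([0,0,L3])
    return pos,A
import itertools
if __name__=="__main__":
  for SG in itertools.product([1,-1],repeat=4):
    def f(p):
        o=[]
        for q,x,e in zip(Q,P,E):
            pos,A=fk(q,p); B=A*R.from_euler('z',p[8]); o+=list(10*(pos-x))+list((B.inv()*e).as_rotvec()); 
        return np.r_[o,np.array(p[4:8])*.01]
    best=min((least_squares(f,[.33,.42,.42,.2,0,0,0,0,z0]) for z0 in(0,1.57,3.14,-1.57)),key=lambda s:s.cost)
    print(SG,round(best.cost,5),best.x.round(4))
E
python3 fit.py
```

```text
t 2.45 pos [0.481  0.0133 0.2338] q [ 0.18  0.58 -0.48  2.01  0.44  0.64 -0.42] F [ 0.7 -0.6 -1. ] op 1.002
SHIFT [0.0804 0.0479 0.0978] TURN [ 0.1  0.1 -0.1] dist 0.1353 0.1
(1, 1, 1, 1) 5.84958 [542.4122  -2.1397   2.1135 537.1874   1.9718   0.9936   1.6291   0.
   2.5889]
(1, 1, 1, -1) 6.17575 [542.412   -2.1397   2.1135 537.1871   1.9718   0.9936   1.6291   0.
   2.2037]
(1, 1, -1, 1) 9.28145 [ 0.7787  0.6721 -6.4049  9.1578 -4.5911 -1.5081 -6.8753  0.      3.0468]
(1, 1, -1, -1) 9.56871 [ 0.7787  0.6721 -6.4049  9.1578 -4.5911 -1.5081 -6.8753  0.      2.6623]
(1, -1, 1, 1) 3.84963 [-7.6058  4.6935 -2.204   2.2366 -2.04   -4.776   3.1299  0.     -3.0896]
(1, -1, 1, -1) 4.19617 [-7.6058  4.6935 -2.204   2.2366 -2.04   -4.776   3.1299  0.     -3.474 ]
(1, -1, -1, 1) 6.97676 [-39.8091   0.6884  -4.1698 -34.0428  -2.5996  -1.6539  -3.3304   0.
  -2.646 ]
(1, -1, -1, -1) 7.30363 [-39.8091   0.6884  -4.1698 -34.0429  -2.5996  -1.6539  -3.3304   0.
   3.2521]
(-1, 1, 1, 1) 0.84031 [-27.9448   1.0057   0.5156 -27.7174   0.0952  -0.1202   0.5677   0.
   0.9076]
(-1, 1, 1, -1) 0.66061 [-27.9448   1.0057   0.5156 -27.7174   0.0952  -0.1202   0.5677   0.
   0.5225]
(-1, 1, -1, 1) 0.80018 [-0.1062  0.5556  0.2995 -0.3516 -0.0835  0.3359 -0.3091  0.      1.36  ]
(-1, 1, -1, -1) 0.59406 [-0.1062  0.5556  0.2995 -0.3516 -0.0835  0.3359 -0.3091  0.      0.9752]
(-1, -1, 1, 1) 0.66985 [-0.2052  0.62    0.5261 -0.3707  0.1479 -0.0539  0.3299  0.     -4.7767]
(-1, -1, 1, -1) 0.5231 [-0.2052  0.62    0.5261 -0.3707  0.1479 -0.0539  0.3299  0.      1.1217]
(-1, -1, -1, 1) 0.19017 [-12.0996   0.7219   0.1105 -11.6602  -0.218   -0.1013  -0.1888   0.
   1.9559]
(-1, -1, -1, -1) 0.01117 [-12.0996   0.7219   0.1105 -11.6602  -0.218   -0.1013  -0.1888   0.
   1.5708]
```

```bash
cat > f2.py <<'E'
import fit; from fit import *
fit.SG=(-1,-1,-1,-1)
for q,x,e in zip(Q,P,E):
    A=fk(q,[0]*8)[1]*R.from_euler('z',np.pi/2); print((A.inv()*e).as_rotvec().round(4))
def f(p):
    o=[]
    for q,x,e in zip(Q,P,E): o+=list(10*(fk(q,np.r_[p,0])[0]-x))
    return np.r_[o,np.array(p[4:7])*.03,.03*(p[0]-.36),.03*(p[3]-.25)]
s=least_squares(f,[.36,.42,.4,.25,0,0,0]); print(s.cost,s.x.round(4),(s.fun*100).round(2))
E
python3 f2.py
```

```text
[-0. -0. -0.]
[-0. -0. -0.]
[ 0. -0.  0.]
[-0. -0. -0.]
[-0. -0.  0.]
0.018949467241091388 [-0.6382  0.7425  0.0909 -0.1493 -0.2856 -0.0746 -0.2602] [ 4.64  2.38  0.24  4.64  2.38  0.24 -5.82  5.57 -0.43 -4.64  1.95 -4.93
 13.14 -1.18  4.88 -0.86 -0.22 -0.78 -2.99 -1.2 ]
```

Emit:
send_rows(moves=[0.08,0.048,0.098,0,0,0,0.08,0.048,0.098,0,0,0,0.08,0.048,0.098,0,0,0,0.08,0.048,0.098,0,0,0,0.08,0.048,0.098,0,0,0])

```text
clock: 2.87
tool_pos: [0.5146, 0.1031, 0.1339]
eef_rot: [0.643, 0.766, -0.0, -0.0]
contact_force: [0.0, -0.1, -0.7]
opening: 1.001
```

```bash
python3 l.py .13 20 .035; python3 f2.py
```

```text
t 2.87 pos [0.5146 0.1031 0.1339] q [-0.08  0.78 -0.35  1.97  0.54  0.48 -0.65] F [ 0.  -0.1 -0.7] op 1.001
SHIFT [-0.0046 -0.0001 -0.0018] TURN [-0.1 20.   0.2] dist 0.005 20.0
[-0. -0. -0.]
[-0. -0. -0.]
[ 0. -0.  0.]
[-0. -0. -0.]
[-0. -0.  0.]
[-0. -0. -0.]
0.11086398218250221 [ 1.8629  0.6595  0.3433  1.9456 -0.05   -0.0286  0.0423] [ 2.152e+01  1.389e+01  3.270e+00  2.152e+01  1.389e+01  3.270e+00
 -4.500e-01  1.503e+01  2.050e+00 -8.900e+00 -1.480e+00 -2.900e-01
 -1.000e-02 -6.240e+00 -2.900e-01  2.031e+01  3.270e+00 -8.020e+00
 -1.500e-01 -9.000e-02  1.300e-01  4.510e+00  5.090e+00]
```

```bash
cat > kin.py <<'E'
from h import *
from scipy.optimize import least_squares
Rz=lambda a:R.from_euler('z',-a); Ry=lambda a:R.from_euler('y',a)
def fko(q): 
    A=R.identity(); S=[A]
    for i,a in enumerate(q):
        A=A*(Rz(a) if i%2==0 else Ry(a)); S.append(A)
    return S
def rows(q): # position is linear in link offsets
    S=fko(q); return np.hstack([S[i].as_matrix() for i in range(1,8)])  # 3x21
P0=np.zeros(21)
P0[2]=.36;P0[5]=.2;P0[8]=.2;P0[11]=.2;P0[14]=.2;P0[20]=.25
def load():
    D=[json.loads(l) for l in open("log.jsonl")]
    return np.array([d[0] for d in D]),np.array([d[1] for d in D])
def fitp():
    Q,P=load()
    A=np.vstack([rows(q) for q in Q]);b=P.ravel()
    lam=1e-3
    x=np.linalg.lstsq(np.vstack([A,lam*np.eye(21)]),np.r_[b,lam*P0],rcond=None)[0]
    return x,np.abs(A@x-b).max()
def fk(q,x): return rows(q)@x, fko(q)[-1]*R.from_euler('z',np.pi/2)
if __name__=="__main__":
    x,e=fitp(); print(x.reshape(7,3).round(3),e)
E
python3 kin.py
```

```text
[[-0.001 -0.009  0.338]
 [ 0.001 -0.009  0.282]
 [-0.001 -0.013  0.282]
 [-0.    -0.013  0.173]
 [ 0.001 -0.     0.173]
 [-0.    -0.     0.021]
 [-0.     0.     0.271]] 3.264907112388027e-06
```

```bash
cat > ik.py <<'E'
from kin import *
lo=np.array([-3.01,-.46,-1.47,.13,-1,.04,-2.66]);hi=np.array([3.01,2.08,1.51,2.56,4.14,2.09,2.66])
X,_=fitp()
def placeR(az,ph):
    d=np.array([np.cos(np.radians(az)),np.sin(np.radians(az)),0]);u=np.array([0,0,1.]);p=np.radians(ph)
    z=np.cos(p)*d-np.sin(p)*u; y=np.cross(u,d); return np.c_[np.cross(y,z),y,z]
def ik(pos,Rt,q0,m=.05,reg=.003):
    T=R.from_matrix(Rt)
    def f(q):
        p,A=fk(q,X); return np.r_[5*(p-pos),(A.inv()*T).as_rotvec(),reg*(q-q0)]
    s=least_squares(f,np.clip(q0,lo+m+.01,hi-m-.01),bounds=(lo+m,hi-m),max_nfev=60)
    return s.x,np.linalg.norm(s.fun[:6])
if __name__=="__main__":
    q0=r.get_state()["q"]; rng=np.random.default_rng(0)
    for nm,x,g in (("long",.675,.115),("middle",.556,.09),("short",.438,.07)):
      for az in (-120,-90,-60,-30,0):
        for ph in (0,30):
          Rt=placeR(az,ph); pos=np.array([x,-.21,.015+g])-.006*Rt[:,2]
          best=None
          for k in range(4):
            q,e=ik(pos,Rt,q0 if k==0 else rng.uniform(lo,hi))
            if k==0: e0=e
            if best is None or e<best[1]: best=(q,e)
            if e<.02: break
          print(nm,az,ph,"local",e0.round(3),"best",best[1].round(3),best[0].round(2))
E
python3 ik.py
```

```text
long -120 0 local 0.0 best 0.0 [-0.21  1.57  0.35  0.75  0.82  1.89 -0.74]
long -120 30 local 0.0 best 0.0 [-0.14  1.29  0.19  1.    0.65  1.54 -0.81]
long -90 0 local 0.0 best 0.0 [-0.41  1.43  0.43  1.41  1.1   1.3  -1.11]
long -90 30 local 0.0 best 0.0 [-0.27  1.15  0.26  1.52  1.01  1.   -0.94]
long -60 0 local 0.0 best 0.0 [-0.31  1.35  0.22  1.88  1.85  1.39 -1.71]
long -60 30 local 0.0 best 0.0 [-0.05  1.05 -0.09  1.93  1.9   1.06 -1.36]
long -30 0 local 0.0 best 0.0 [ 0.03  1.37  0.01  2.17  2.62  1.92 -1.78]
long -30 30 local 0.0 best 0.0 [ 0.38  1.08 -0.5   2.17  2.59  1.3  -1.18]
long 0 0 local 0.0 best 0.0 [ 0.6   1.37 -0.28  2.13  3.67  1.73 -1.16]
long 0 30 local 0.0 best 0.0 [ 0.91  1.24 -0.93  2.14  3.    0.92 -0.53]
middle -120 0 local 0.0 best 0.0 [-0.31  1.48  0.38  1.28  0.71  1.6  -1.03]
middle -120 30 local 0.0 best 0.0 [-0.21  1.19  0.24  1.48  0.64  1.23 -1.03]
middle -90 0 local 0.0 best 0.0 [-0.5   1.45  0.44  1.76  1.11  1.15 -1.43]
middle -90 30 local 0.0 best 0.0 [-0.34  1.13  0.29  1.9   1.19  0.83 -1.32]
middle -60 0 local 0.0 best 0.0 [-0.31  1.44  0.1
[... 474 characters left out ...]
 -1.25]
short -120 30 local 0.0 best 0.0 [-0.27  1.17  0.28  1.86  0.7   0.95 -1.25]
short -90 0 local 0.0 best 0.0 [-0.59  1.54  0.43  2.05  1.15  0.99 -1.76]
short -90 30 local 0.0 best 0.0 [-0.22  1.14  0.    2.22  1.49  1.01 -1.82]
short -60 0 local 0.0 best 0.0 [-0.34  1.64  0.02  2.41  1.7   1.7  -2.48]
short -60 30 local 0.058 best 0.058 [ 0.3   1.4  -0.84  2.51  1.85  2.04 -1.79]
short -30 0 local 0.259 best 0.259 [-0.26  1.82  0.14  2.51  1.92  2.04 -2.61]
short -30 30 local 0.393 best 0.393 [ 0.72  1.49 -1.24  2.51  2.27  2.04 -0.81]
short 0 0 local 0.0 best 0.0 [ 1.6   2.01 -0.98  2.46  3.85  1.    0.01]
short 0 30 local 0.151 best 0.151 [ 1.52  1.77 -1.42  2.51  2.7   1.01  0.4 ]
```

Emit:
send_rows(moves=[-0.005,0,0,0,7,0,-0.005,0,0.03,0,14,0,-0.005,0,0.04,0,20,0,-0.005,0,0.05,0,20,0,-0.005,0,0.05,0,20,0])

```text
clock: 3.28
tool_pos: [0.5149, 0.0925, 0.0822]
eef_rot: [0.637, 0.751, 0.11, -0.133]
contact_force: [0.5, 0.9, 0.2]
opening: 0.999
```

```bash
python3 l.py .026 20 .035
```

```text
t 3.28 pos [0.5149 0.0925 0.0822] q [ 0.3   0.97 -0.63  1.96  0.46  0.38 -0.37] F [0.5 0.9 0.2] op 0.999
SHIFT [-0.0117  0.0015  0.0495] TURN [-0.2  0.2 -0.4] dist 0.0509 0.4
```

Emit:
send_rows(moves=[-0.005,0.001,0.02,0,0,0,-0.009,0.001,0.037,0,0,0,-0.012,0.001,0.0495,0,0,0,-0.012,0.001,0.0495,0,0,0,-0.012,0.001,0.0495,0,0,0])

```text
clock: 3.7
tool_pos: [0.5148, 0.0993, 0.033]
eef_rot: [0.636, 0.752, 0.109, -0.132]
contact_force: [-0.4, 0.5, 0.9]
opening: 0.999
```

Emit:
send_rows(moves=[0,0,0,0,0,0,0,0,0,0,0,0,0,0,0,0,0,0,0,0,0,0,0,0,0,0,0,0,0,0], claw=1, grip_force=45)

```text
clock: 4.12
tool_pos: [0.515, 0.0992, 0.0334]
eef_rot: [0.636, 0.752, 0.109, -0.132]
contact_force: [-0.3, -0.6, 0.5]
opening: 0.643
```

```bash
python3 l.py .126 20 .035
```

```text
t 4.12 pos [0.515  0.0992 0.0334] q [ 0.24  1.05 -0.56  1.96  0.5   0.28 -0.39] F [-0.3 -0.6  0.5] op 0.643
SHIFT [ 0.0325 -0.0002 -0.0927] TURN [-0.1  0.3 -0.2] dist 0.0982 0.3
```

Emit:
send_rows(moves=[0,0,0,0,0,0,0,0,0,0,0,0,0,0,0,0,0,0,0,0,0,0,0,0,0,0,0,0,0,0])

```text
clock: 4.53
tool_pos: [0.515, 0.099, 0.0334]
eef_rot: [0.636, 0.752, 0.109, -0.132]
contact_force: [-0.1, 0.0, 1.2]
opening: 0.449
```

Emit:
send_rows(moves=[0.005,0,-0.015,0,0,0,0.013,0,-0.037,0,0,0,0.02,0,-0.06,0,0,0,0.032,0,-0.092,0,0,0,0.032,0,-0.092,0,0,0])

```text
clock: 4.95
tool_pos: [0.5178, 0.0995, 0.1354]
eef_rot: [0.636, 0.753, 0.113, -0.13]
contact_force: [0.4, 0.6, -1.0]
opening: 0.446
```

```bash
cat > pl.py <<'E'
from ik import *
# args: x y z(grasp) az ph
a=list(map(float,sys.argv[1:6])); go(a[:3],placeR(a[3],a[4]))
E
python3 pl.py .675 -.05 .25 -90 20
python3 -c "
from h import *
p=imaging.snapshot('side');cv2.imwrite('pics/s1.png',cv2.resize(p['image'][140:360,200:480,::-1],None,fx=2.5,fy=2.5))"
```

```text
t 4.95 pos [0.5178 0.0995 0.1354] q [ 0.33  0.89 -0.71  1.94  0.41  0.48 -0.37] F [ 0.4  0.6 -1. ] op 0.446
SHIFT [-0.1188  0.1316 -0.166 ] TURN [  4.8 -89.6   9.5] dist 0.2429 90.2
```

View pics/s1.png

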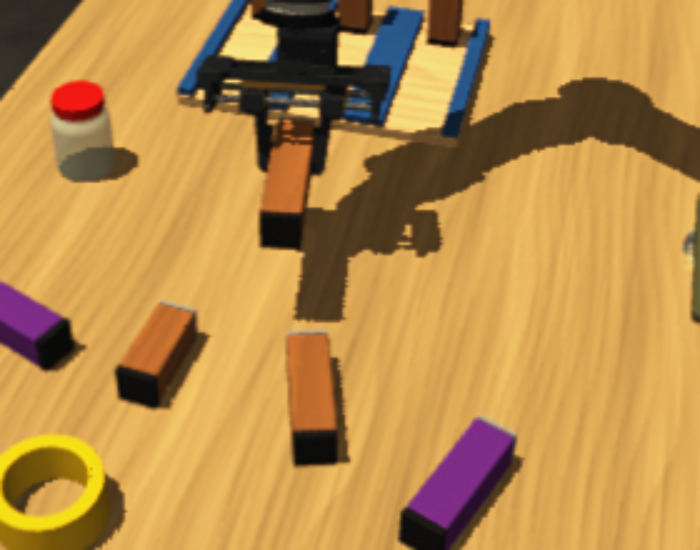

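Emit:
send_rows(moves=[0.0,0,-0.04,0.4,-7,0.7,-0.02,0.02,-0.07,0.8,-14,1.4,-0.04,0.04,-0.1,1.2,-21,2.2,-0.06,0.06,-0.12,1.6,-28,3,-0.08,0.08,-0.14,1.9,-35,3.7])

```text
clock: 5.42
tool_pos: [0.6175, -0.01, 0.2395]
eef_rot: [0.662, 0.737, -0.103, 0.091]
contact_force: [0.6, 0.4, -3.1]
opening: 0.452
```

```bash
python3 pl.py .675 -.05 .25 -90 20
```

```text
t 5.42 pos [ 0.6175 -0.01    0.2395] q [ 0.01  0.74 -0.36  1.61  0.61  1.   -0.54] F [ 0.6  0.4 -3.1] op 0.452
SHIFT [-0.0424  0.0533 -0.0028] TURN [  2.8 -54.1   5.8] dist 0.0682 54.5
```

Emit:
send_rows(moves=[0.0,0.015,-0.02,0.4,-7,0.7,-0.015,0.03,-0.02,0.8,-14,1.5,-0.025,0.045,-0.015,1.2,-21,2.2,-0.035,0.053,-0.01,1.5,-28,3,-0.042,0.053,-0.003,1.9,-35,3.7])

```text
clock: 5.83
tool_pos: [0.6765, -0.0432, 0.2516]
eef_rot: [0.624, 0.652, -0.307, 0.304]
contact_force: [0.6, -0.8, -2.0]
opening: 0.452
```

```bash
python3 pl.py .675 -.05 .25 -90 20
```

```text
t 5.83 pos [ 0.6765 -0.0432  0.2516] q [-0.31  0.93 -0.06  1.42  0.91  1.34 -0.79] F [ 0.6 -0.8 -2. ] op 0.452
SHIFT [-0.001  -0.0015  0.0006] TURN [  1.1 -18.8   2. ] dist 0.0019 19.0
```

Emit:
send_rows(moves=[0,-0.001,0,0.4,-7,0.7,0,-0.001,0,0.8,-14,1.5,0,-0.001,0,1.1,-18.8,2,0,-0.001,0,1.1,-18.8,2,0,-0.001,0,1.1,-18.8,2])

```text
clock: 6.25
tool_pos: [0.675, -0.0422, 0.249]
eef_rot: [0.578, 0.581, -0.406, 0.405]
contact_force: [-0.3, -0.5, -1.2]
opening: 0.449
```

```bash
python3 pl.py .675 -.215 .20 -90 20
cat > held.py <<'E'
from h import *
# fit orientation of wooden foot held: brown pixels near gripper from both cams
for n in("top","side"):
    p=imaging.snapshot(n); im=p["image"]
    cv2.imwrite(f"pics/{sys.argv[1]}_{n}.png",im[:,:,::-1])
    s=r.get_state(); tp=s["tool_pos"]
    X,uv=cloud(p,np.ones(im.shape[:2],bool)); c=im[uv[:,1],uv[:,0]].astype(int)
    m=(np.hypot(X[:,0]-tp[0],X[:,1]-tp[1])<.06)&(X[:,2]>.02)
    b=m&(c[:,0]>1.5*c[:,2])&(c[:,0]>55)&(c[:,0]<225)
    print(n,b.sum(),X[b].min(0).round(3) if b.sum() else '',X[b].max(0).round(3) if b.sum() else '')
E
python3 held.py h1
python3 -c "
import cv2;a=cv2.imread('pics/h1_side.png');cv2.imwrite('pics/h1s.png',cv2.resize(a[40:240,200:440],None,fx=3,fy=3))"
```

```text
t 6.25 pos [ 0.675  -0.0422  0.249 ] q [-0.44  1.07  0.07  1.38  1.    1.5  -0.92] F [-0.3 -0.5 -1.2] op 0.449
SHIFT [-0.0133 -0.0003  0.1731] TURN [ 0.1 -0.1  0.3] dist 0.1736 0.3
top 335 [ 0.625 -0.075  0.127] [0.723 0.015 0.305]
side 323 [ 0.647 -0.077  0.137] [0.698 0.004 0.304]
```

View pics/h1s.png

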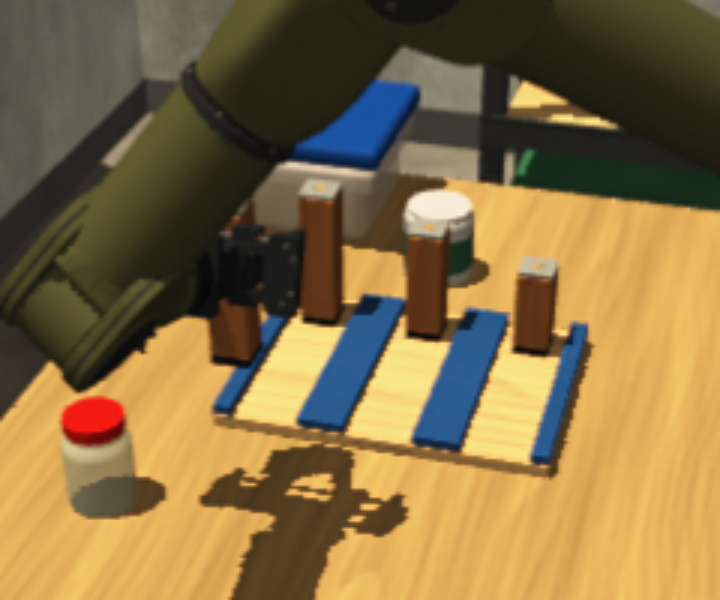

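```bash
cat > tilt.py <<'E'
from h import *
for n in("side","top"):
    p=imaging.snapshot(n); im=p["image"]; s=r.get_state(); tp=s["tool_pos"]; 
    X,uv=cloud(p,np.ones(im.shape[:2],bool)); c=im[uv[:,1],uv[:,0]].astype(int)
    zs=tp[2]-.03; zb=float(sys.argv[1])
    m=(abs(X[:,0]-tp[0])<.05)&(abs(X[:,1]-tp[1])<.07)&(X[:,2]>zb+.004)&(X[:,2]<zs)
    Y=X[m]; 
    if len(Y)<20: print(n,"few",len(Y)); continue
    # facing ±y face plane & x edges per z-slice
    for z0 in np.arange(zb,zs,.012):
        k=(Y[:,2]>=z0)&(Y[:,2]<z0+.012)
        if k.sum()>5: print(n,round(z0,3),k.sum(),"x",Y[k,0].min().round(4),Y[k,0].max().round(4),"y",np.percentile(Y[k,1],[5,50,95]).round(4))
E
python3 tilt.py .13
```

```text
side 0.13 24 x 0.6575 0.6952 y [-0.07   -0.0402 -0.0362]
side 0.142 61 x 0.6567 0.6975 y [-0.067  -0.0391 -0.0348]
side 0.154 66 x 0.6559 0.6977 y [-0.0676 -0.0401 -0.0349]
side 0.166 70 x 0.6555 0.6969 y [-0.0697 -0.0397 -0.0344]
side 0.178 62 x 0.656 0.6966 y [-0.0625 -0.0389 -0.0356]
side 0.19 37 x 0.6564 0.6858 y [-0.0442 -0.0387 -0.035 ]
side 0.202 11 x 0.6581 0.6826 y [-0.0411 -0.0369 -0.0347]
top 0.142 7 x 0.6509 0.6538 y [-0.0728 -0.058  -0.044 ]
top 0.154 12 x 0.6513 0.6847 y [-0.0729 -0.0524 -0.0378]
top 0.166 12 x 0.6521 0.6863 y [-0.0724 -0.0552 -0.0388]
```

Emit:
send_rows(moves=[-0.003,0,0.03,0,0,0,-0.006,0,0.07,0,0,0,-0.009,0,0.11,0,0,0,-0.012,0,0.15,0,0,0,-0.013,0,0.173,0,0,0])

```text
clock: 6.87
tool_pos: [0.6739, -0.2183, 0.2077]
eef_rot: [0.582, 0.576, -0.406, 0.405]
contact_force: [-0.2, -1.4, -0.9]
opening: 0.449
```

```bash
python3 pl.py .676 -.215 .135 -90 20
```

```text
t 6.87 pos [ 0.6739 -0.2183  0.2077] q [-0.23  1.1   0.13  1.52  1.17  1.26 -1.  ] F [-0.2 -1.4 -0.9] op 0.449
SHIFT [0.0695 0.0018 0.0157] TURN [-0.4  0.  -0.4] dist 0.0713 0.5
```

Emit:
send_rows(moves=[0.02,0.002,0.005,-0.4,0,-0.4,0.04,0.002,0.01,-0.4,0,-0.4,0.055,0.002,0.013,-0.4,0,-0.4,0.063,0.002,0.014,-0.4,0,-0.4,0.066,0.002,0.015,-0.4,0,-0.4])

```text
clock: 7.28
tool_pos: [0.6762, -0.2088, 0.1392]
eef_rot: [0.579, 0.58, -0.405, 0.405]
contact_force: [-0.3, 0.3, -1.5]
opening: 0.447
```

```bash
python3 pl.py .676 -.215 .130 -90 20; python3 tilt.py .02
```

```text
t 7.28 pos [ 0.6762 -0.2088  0.1392] q [-0.24  1.21  0.12  1.49  1.18  1.24 -1.08] F [-0.3  0.3 -1.5] op 0.447
SHIFT [ 0.0065 -0.0002  0.003 ] TURN [ 0.1 -0.1  0.1] dist 0.0072 0.2
side 0.02 230 x 0.6265 0.7263 y [-0.264  -0.2028 -0.1465]
side 0.032 65 x 0.6264 0.7245 y [-0.2465 -0.203  -0.1775]
side 0.044 45 x 0.6571 0.6943 y [-0.2283 -0.2029 -0.1986]
side 0.056 55 x 0.6571 0.6991 y [-0.2357 -0.2042 -0.1995]
side 0.068 34 x 0.6571 0.6916 y [-0.2266 -0.2026 -0.1976]
side 0.08 25 x 0.6565 0.6764 y [-0.2117 -0.2027 -0.1978]
top 0.02 81 x 0.6282 0.7264 y [-0.2752 -0.2179 -0.1766]
top 0.032 13 x 0.6279 0.7207 y [-0.2458 -0.2203 -0.2005]
top 0.044 11 x 0.651 0.6898 y [-0.2395 -0.216  -0.2022]
top 0.056 8 x 0.6528 0.6539 y [-0.2318 -0.2162 -0.2045]
top 0.092 6 x 0.6708 0.6885 y [-0.203  -0.2028 -0.2022]
```

Descend slowly (about 1.5 mm per row) until contact.

Emit:
send_rows(moves=[0.0015,0,0.0005,0,0,0,0.003,0,0.001,0,0,0,0.0045,0,0.002,0,0,0,0.006,0,0.002,0,0,0,0.0065,0,0.0025,0,0,0])

```text
clock: 7.8
tool_pos: [0.6766, -0.2093, 0.1337]
eef_rot: [0.579, 0.58, -0.405, 0.406]
contact_force: [-0.3, -0.4, -1.4]
opening: 0.449
```

```bash
python3 pl.py .676 -.215 .129 -90 20
```

```text
t 7.8 pos [ 0.6766 -0.2093  0.1337] q [-0.24  1.22  0.12  1.48  1.19  1.24 -1.08] F [-0.3 -0.4 -1.4] op 0.449
SHIFT [ 0.0025 -0.0006  0.001 ] TURN [0.1 0.  0. ] dist 0.0027 0.1
```

Emit:
send_rows(moves=[0.0007,0,0.0003,0,0,0,0.0015,0,0.0005,0,0,0,0.0022,0,0.0008,0,0,0,0.003,0,0.001,0,0,0,0.003,0,0.001,0,0,0])

```text
clock: 8.22
tool_pos: [0.6767, -0.2096, 0.1323]
eef_rot: [0.578, 0.579, -0.406, 0.407]
contact_force: [-1.5, 2.4, 5.5]
opening: 0.449
```

```bash
python3 pl.py .676 -.215 .129 -90 20
```

```text
t 8.22 pos [ 0.6767 -0.2096  0.1323] q [-0.24  1.22  0.13  1.48  1.19  1.24 -1.09] F [-1.5  2.4  5.5] op 0.449
SHIFT [ 0.0013 -0.0007  0.0002] TURN [ 0.1  0.2 -0. ] dist 0.0014 0.2
```

Emit:
send_rows(moves=[0,0,0,0,0,0,0,0,0,0,0,0,0,0,0,0,0,0,0,0,0,0,0,0,0,0,0,0,0,0], claw=-0.4)

```text
clock: 8.63
tool_pos: [0.6766, -0.2096, 0.1321]
eef_rot: [0.578, 0.579, -0.406, 0.407]
contact_force: [-0.4, 0.6, -0.7]
opening: 0.7
```

Emit:
send_rows(moves=[0,0,-0.02,0,0,0,0,0,-0.05,0,0,0,0,0,-0.09,0,0,0,0,0,-0.13,0,0,0,0,0,-0.17,0,0,0])

```text
clock: 9.05
tool_pos: [0.676, -0.0467, 0.1904]
eef_rot: [0.578, 0.579, -0.406, 0.406]
contact_force: [0.7, -0.1, 0.4]
opening: 0.698
```

```bash
cat > f.py <<'E'
from h import *
# args: cx cy th z tilt off
cx,cy,th,z,tilt,off=map(float,sys.argv[1:7]);a=np.array([np.cos(np.radians(th)),np.sin(np.radians(th)),0])
go(np.array([cx,cy,z])+off*a,toolR(th,tilt))
E
python3 f.py .440 .312 -71.6 .13 20 .025
python3 -c "
from h import *
p=imaging.snapshot('side');cv2.imwrite('pics/s2.png',cv2.resize(p['image'][60:360,180:450,::-1],None,fx=2,fy=2))"
```

```text
t 9.05 pos [ 0.676  -0.0467  0.1904] q [-0.43  1.16  0.06  1.37  1.01  1.46 -0.99] F [ 0.7 -0.1  0.4] op 0.698
SHIFT [ 0.1649 -0.2269 -0.2948] TURN [ -8.6  89.3 -18.4] dist 0.407 91.6
```

View pics/s2.png

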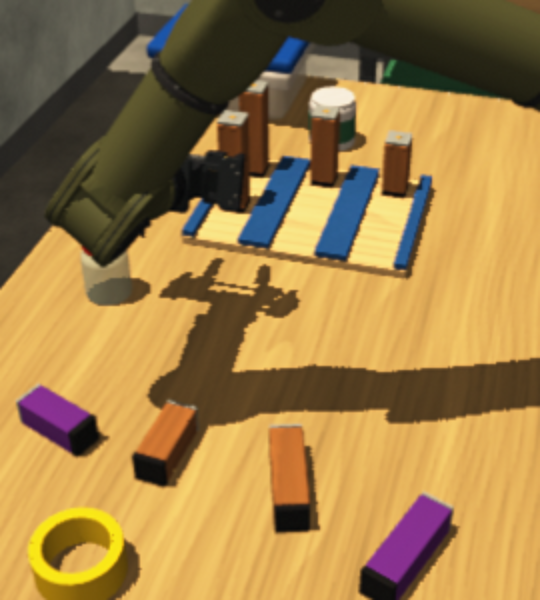

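```bash
python3 f.py .440 .312 -71.6 .22 20 .025
```

```text
t 9.1 pos [ 0.6782 -0.0358  0.1907] q [-0.44  1.15  0.05  1.37  1.01  1.47 -0.99] F [0.6 5.1 1.1] op 0.7
SHIFT [ 0.0801 -0.2256 -0.3169] TURN [ -8.   88.8 -17.9] dist 0.3972 90.9
```

Emit:
send_rows(moves=[-0.03,-0.02,-0.02,-0.6,6.9,-1.4,-0.05,-0.05,-0.05,-1.3,13.8,-2.8,-0.05,-0.08,-0.08,-2,20.7,-4.2,-0.04,-0.11,-0.11,-2.6,27.6,-5.6,-0.03,-0.14,-0.15,-3.2,34.5,-7], claw=-1)

```text
clock: 9.52
tool_pos: [0.5468, 0.0791, 0.2709]
eef_rot: [0.623, 0.723, -0.217, 0.207]
contact_force: [-0.7, -0.0, -0.7]
opening: 0.996
```

```bash
python3 f.py .440 .312 -71.6 .16 20 .025
```

```text
t 9.52 pos [0.5468 0.0791 0.2709] q [-0.37  0.71 -0.25  1.71  0.73  1.21 -0.87] F [-0.7 -0.  -0.7] op 0.996
SHIFT [ 0.2415 -0.0643 -0.0348] TURN [ -4.7  54.2 -10.8] dist 0.2523 55.5
```

Emit:
send_rows(moves=[0.03,-0.01,-0.02,-0.6,6.9,-1.4,0.065,-0.02,-0.03,-1.2,13.8,-2.7,0.1,-0.03,-0.04,-1.8,20.7,-4.1,0.135,-0.04,-0.04,-2.4,27.6,-5.5,0.17,-0.05,-0.04,-3,34.5,-6.9])

```text
clock: 9.93
tool_pos: [0.472, 0.2365, 0.2115]
eef_rot: [0.608, 0.794, -0.012, -0.015]
contact_force: [-0.7, -1.1, -0.5]
opening: 0.997
```

```bash
python3 f.py .440 .312 -71.6 .12 20 .025
```

```text
t 9.93 pos [0.472  0.2365 0.2115] q [-0.22  0.69 -0.54  1.87  0.47  0.74 -0.75] F [-0.7 -1.1 -0.5] op 0.997
SHIFT [ 0.0534 -0.0065  0.0867] TURN [-1.5 19.4 -3.7] dist 0.102 19.8
```

Emit:
send_rows(moves=[0.02,-0.002,0.02,-0.6,6.9,-1.4,0.04,-0.006,0.04,-1.1,13.8,-2.6,0.053,-0.0065,0.07,-1.5,19.4,-3.7,0.053,-0.0065,0.087,-1.5,19.4,-3.7,0.053,-0.0065,0.087,-1.5,19.4,-3.7])

```text
clock: 10.35
tool_pos: [0.4466, 0.2837, 0.1219]
eef_rot: [0.577, 0.798, 0.098, -0.143]
contact_force: [0.1, 0.7, 0.1]
opening: 1.001
```

```bash
python3 f.py .440 .312 -71.6 .026 20 .025
cat > meas.py <<'E'
from h import *
# brown blobs lying on table: top cam
for n in("top","side"):
    p=imaging.snapshot(n); cv2.imwrite(f"pics/{sys.argv[1]}_{n}.png",p["image"][:,:,::-1])
    X,uv=cloud(p,np.ones(p["image"].shape[:2],bool)); c=p["image"][uv[:,1],uv[:,0]].astype(int)
    for nm,x,y in(("mid",.44,.312),("short",.592,.3)):
        m=(np.hypot(X[:,0]-x,X[:,1]-y)<.09)&(X[:,2]>.034)&(X[:,2]<.05)
        if m.sum()>20: rc=cv2.minAreaRect((X[m,:2]*1000).astype(np.float32)); print(n,nm,np.round(rc[0],1),np.round(rc[1],1),round(rc[2],1))
E
python3 meas.py g2
python3 -c "
import cv2;a=cv2.imread('pics/g2_side.png');cv2.imwrite('pics/g2s.png',cv2.resize(a[130:360,180:450],None,fx=2.5,fy=2.5))"
```

```text
t 10.35 pos [0.4466 0.2837 0.1219] q [-0.07  0.89 -0.66  2.    0.47  0.34 -0.63] F [0.1 0.7 0.1] op 1.001
SHIFT [-0.029   0.0033  0.0855] TURN [-0.4  0.1 -0.2] dist 0.0903 0.4
top mid [429.6 343.5] [39.9 65.8] 19.6
top short [608.9 297.6] [ 87.4 112.8] 54.7
side mid [442.3 311.9] [ 40.  134.5] 18.7
side short [595.4 299.4] [103.3  41.8] 87.1
```

View pics/g2s.png

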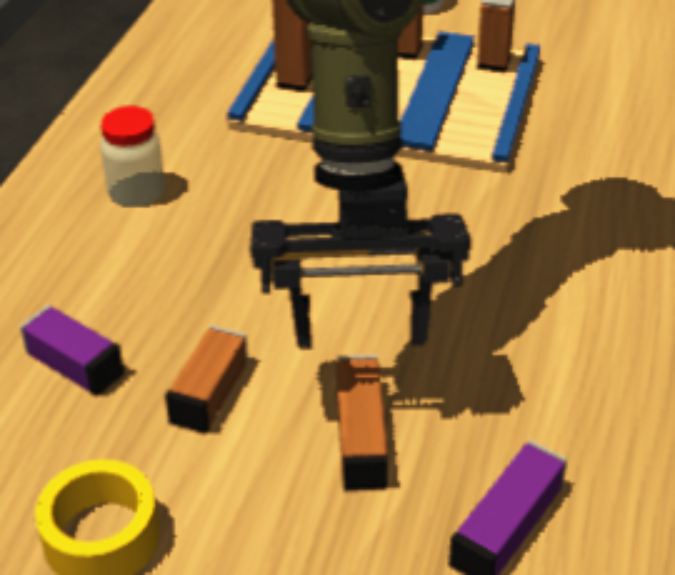

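Emit:
send_rows(moves=[-0.01,0.001,0.03,0,0,0,-0.02,0.002,0.06,0,0,0,-0.029,0.003,0.0855,0,0,0,-0.029,0.003,0.0855,0,0,0,-0.029,0.003,0.0855,0,0,0])

```text
clock: 10.87
tool_pos: [0.4507, 0.2908, 0.0366]
eef_rot: [0.575, 0.8, 0.102, -0.141]
contact_force: [-0.8, 1.0, 0.3]
opening: 0.998
```

```bash
python3 f.py .441 .312 -71.6 .026 20 .025
```

```text
t 10.87 pos [0.4507 0.2908 0.0366] q [-0.17  1.03 -0.51  2.    0.55  0.16 -0.65] F [-0.8  1.   0.3] op 0.998
SHIFT [-0.0053 -0.0026  0.0033] TURN [-0.  -0.   0.2] dist 0.0067 0.2
```

Emit:
send_rows(moves=[0,0,0,0,0,0,0,0,0,0,0,0,0,0,0,0,0,0,0,0,0,0,0,0,0,0,0,0,0,0], claw=1)

```text
clock: 11.28
tool_pos: [0.4512, 0.2908, 0.0374]
eef_rot: [0.575, 0.8, 0.102, -0.14]
contact_force: [-0.2, 0.5, 0.0]
opening: 0.649
```

Emit:
send_rows(moves=[0,0,0,0,0,0,0,0,0,0,0,0,0,0,0,0,0,0,0,0,0,0,0,0,0,0,0,0,0,0])

```text
clock: 11.7
tool_pos: [0.4508, 0.2905, 0.0375]
eef_rot: [0.575, 0.8, 0.102, -0.141]
contact_force: [-2.5, -1.7, 4.4]
opening: 0.447
```

Emit:
send_rows(moves=[0.005,0,-0.015,0,0,0,0.013,0,-0.037,0,0,0,0.02,0,-0.06,0,0,0,0.032,0,-0.092,0,0,0,0.04,0,-0.12,0,0,0])

```text
clock: 12.12
tool_pos: [0.4515, 0.2875, 0.1652]
eef_rot: [0.575, 0.8, 0.102, -0.141]
contact_force: [0.7, 0.0, -1.9]
opening: 0.448
```

```bash
python3 pl.py .556 -.05 .24 -90 20
```

```text
t 12.12 pos [0.4515 0.2875 0.1652] q [-0.03  0.83 -0.74  1.97  0.44  0.44 -0.62] F [ 0.7  0.  -1.9] op 0.448
SHIFT [-0.3006 -0.0068 -0.1913] TURN [  8.8 -89.2  18.7] dist 0.3564 91.5
```

Emit:
send_rows(moves=[-0.02,0,-0.03,0.7,-6.9,1.4,-0.05,0,-0.06,1.3,-13.8,2.9,-0.08,0,-0.09,2,-20.7,4.3,-0.115,0,-0.11,2.6,-27.6,5.7,-0.15,0,-0.13,3.3,-34.5,7.1])

```text
clock: 12.53
tool_pos: [0.5119, 0.1107, 0.2382]
eef_rot: [0.623, 0.771, -0.104, 0.083]
contact_force: [-0.6, -1.3, -2.6]
opening: 0.453
```

```bash
python3 pl.py .556 -.05 .24 -90 20
```

```text
t 12.53 pos [0.5119 0.1107 0.2382] q [-0.19  0.66 -0.41  1.84  0.6   0.94 -0.75] F [-0.6 -1.3 -2.6] op 0.453
SHIFT [-0.1564  0.0115  0.0373] TURN [  5.7 -54.4  11.3] dist 0.1612 55.9
```

Emit:
send_rows(moves=[-0.03,0.002,0,0.7,-6.9,1.4,-0.06,0.005,0.005,1.4,-13.8,2.8,-0.09,0.007,0.015,2.1,-20.7,4.2,-0.125,0.01,0.025,2.8,-27.6,5.6,-0.155,0.011,0.037,3.5,-34.5,7])

```text
clock: 12.95
tool_pos: [0.5567, -0.0433, 0.2428]
eef_rot: [0.611, 0.668, -0.302, 0.298]
contact_force: [-0.1, -0.8, -2.3]
opening: 0.451
```

```bash
python3 pl.py .556 -.08 .20 -90 20
```

```text
t 12.95 pos [ 0.5567 -0.0433  0.2428] q [-0.36  0.81 -0.09  1.82  0.95  1.19 -1.03] F [-0.1 -0.8 -2.3] op 0.451
SHIFT [ 0.0115 -0.0013  0.0499] TURN [  2.4 -19.7   4. ] dist 0.0512 20.3
```

Emit:
send_rows(moves=[0,-0.001,0.01,0.8,-6.8,1.3,0.005,-0.001,0.02,1.6,-13.5,2.7,0.01,-0.001,0.035,2.4,-19.7,4,0.0115,-0.001,0.05,2.4,-19.7,4,0.0115,-0.001,0.05,2.4,-19.7,4])

```text
clock: 13.37
tool_pos: [0.5551, -0.0757, 0.1987]
eef_rot: [0.578, 0.581, -0.407, 0.404]
contact_force: [0.4, -1.0, -0.7]
opening: 0.452
```

```bash
python3 pl.py .557 -.205 .14 -90 20; python3 tilt.py .11
```

```text
t 13.37 pos [ 0.5551 -0.0757  0.1987] q [-0.47  1.05  0.05  1.79  1.03  1.32 -1.26] F [ 0.4 -1.  -0.7] op 0.452
SHIFT [0.0109 0.0022 0.1356] TURN [-0.1 -0.   0.3] dist 0.136 0.4
side 0.11 36 x 0.5363 0.5757 y [-0.1041 -0.0752 -0.0718]
side 0.122 31 x 0.5355 0.5735 y [-0.0844 -0.0735 -0.0704]
side 0.134 20 x 0.5365 0.548 y [-0.0809 -0.0751 -0.0693]
top few 10
```

Emit:
send_rows(moves=[-0.005,0.002,0.03,0,0,0,-0.005,0.002,0.065,0,0,0,0.0,0.002,0.1,0,0,0,0.005,0.002,0.125,0,0,0,0.011,0.002,0.1356,0,0,0])

```text
clock: 13.88
tool_pos: [0.5571, -0.2041, 0.1484]
eef_rot: [0.582, 0.577, -0.406, 0.405]
contact_force: [0.4, 0.2, 0.3]
opening: 0.448
```

```bash
python3 pl.py .557 -.205 .108 -90 20; python3 tilt.py .03
```

```text
t 13.88 pos [ 0.5571 -0.2041  0.1484] q [-0.3   1.13  0.13  1.86  1.24  1.15 -1.38] F [0.4 0.2 0.3] op 0.448
SHIFT [ 0.0376 -0.0003  0.0087] TURN [-0.4 -0.1 -0.3] dist 0.0386 0.5
side 0.054 21 x 0.5396 0.5775 y [-0.2247 -0.2049 -0.2006]
side 0.066 48 x 0.5386 0.5769 y [-0.2326 -0.2038 -0.1981]
side 0.078 20 x 0.5387 0.5569 y [-0.2217 -0.2031 -0.1982]
side 0.09 6 x 0.5398 0.5488 y [-0.2077 -0.2043 -0.2023]
```

Emit:
send_rows(moves=[0.012,0,0.003,-0.4,0,-0.3,0.022,0,0.005,-0.4,0,-0.3,0.03,0,0.007,-0.4,0,-0.3,0.035,0,0.008,-0.4,0,-0.3,0.0376,0,0.0087,-0.4,0,-0.3])

```text
clock: 14.4
tool_pos: [0.5579, -0.1946, 0.1069]
eef_rot: [0.578, 0.582, -0.404, 0.405]
contact_force: [-0.3, -0.5, -1.8]
opening: 0.448
```

```bash
python3 pl.py .557 -.205 .102 -90 20
```

```text
t 14.4 pos [ 0.5579 -0.1946  0.1069] q [-0.31  1.2   0.12  1.84  1.25  1.14 -1.43] F [-0.3 -0.5 -1.8] op 0.448
SHIFT [ 0.001  -0.0009  0.0054] TURN [ 0.2 -0.2  0.2] dist 0.0056 0.4
```

Emit:
send_rows(moves=[0.001,0,0.0004,0,0,0,0.002,0,0.0007,0,0,0,0.003,0,0.001,0,0,0,0.004,0,0.0014,0,0,0,0.004,0,0.0014,0,0,0])

```text
clock: 14.82
tool_pos: [0.5579, -0.1951, 0.1047]
eef_rot: [0.578, 0.581, -0.405, 0.406]
contact_force: [-1.7, 3.0, 4.2]
opening: 0.451
```

```bash
python3 pl.py .557 -.2 .1 -90 20
```

```text
t 14.82 pos [ 0.5579 -0.1951  0.1047] q [-0.31  1.21  0.12  1.84  1.25  1.14 -1.44] F [-1.7  3.   4.2] op 0.451
SHIFT [ 0.0027 -0.0009  0.0002] TURN [ 0.2 -0.   0.2] dist 0.0029 0.3
```

Contact at about 5 N. Release and retreat.

Emit:
send_rows(moves=[0,0,0,0,0,0,0,0,0,0,0,0,0,0,0,0,0,0,0,0,0,0,0,0,0,0,0,0,0,0], claw=-0.4)

```text
clock: 15.23
tool_pos: [0.5579, -0.1952, 0.1046]
eef_rot: [0.578, 0.581, -0.405, 0.406]
contact_force: [0.3, -0.0, 0.9]
opening: 0.7
```

Emit:
send_rows(moves=[0,0,-0.02,0,0,0,0,0,-0.05,0,0,0,0,0,-0.09,0,0,0,0,0,-0.13,0,0,0,-0.01,0,-0.16,0,0,0])

```text
clock: 15.65
tool_pos: [0.5571, -0.044, 0.1675]
eef_rot: [0.577, 0.583, -0.404, 0.405]
contact_force: [0.7, 0.6, 0.2]
opening: 0.703
```

```bash
python3 f.py .593 .3 -93.5 .2 20 .012
```

```text
t 15.65 pos [ 0.5571 -0.044   0.1675] q [-0.5   1.1   0.03  1.75  1.01  1.34 -1.29] F [0.7 0.6 0.2] op 0.703
SHIFT [ 0.0781  0.0376 -0.3226] TURN [ 1.7 89.7  4.1] dist 0.334 89.8
```

Emit:
send_rows(moves=[-0.03,0.005,-0.03,0.1,7,0.3,-0.05,0.01,-0.06,0.2,14,0.6,-0.05,0.015,-0.1,0.4,21,0.9,-0.04,0.02,-0.14,0.5,28,1.2,-0.02,0.025,-0.18,0.6,35,1.6], claw=-1)

```text
clock: 16.07
tool_pos: [0.582, 0.1171, 0.2524]
eef_rot: [0.683, 0.668, -0.204, 0.213]
contact_force: [-0.1, 0.6, -0.9]
opening: 0.997
```

```bash
python3 f.py .593 .3 -93.5 .16 20 .018
```

```text
t 16.07 pos [0.582  0.1171 0.2524] q [-0.41  0.8  -0.22  1.55  0.68  1.27 -0.98] F [-0.1  0.6 -0.9] op 0.997
SHIFT [ 0.1836  0.0053 -0.0201] TURN [ 1.4 54.3  2.4] dist 0.1848 54.3
```

Emit:
send_rows(moves=[0.03,0.001,-0.01,0.2,7,0.3,0.06,0.002,-0.02,0.4,14,0.6,0.09,0.003,-0.03,0.6,21,0.9,0.12,0.004,-0.03,0.8,28,1.2,0.15,0.005,-0.025,1,35,1.5])

```text
clock: 16.48
tool_pos: [0.5916, 0.258, 0.1906]
eef_rot: [0.723, 0.69, 0.012, -0.003]
contact_force: [-0.7, 0.4, -2.1]
opening: 0.996
```

```bash
python3 f.py .593 .3 -93.5 .12 20 .018
```

```text
t 16.48 pos [0.5916 0.258  0.1906] q [-0.23  0.83 -0.47  1.58  0.45  0.82 -0.92] F [-0.7  0.4 -2.1] op 0.996
SHIFT [ 0.0206 -0.0017  0.0654] TURN [ 0.6 18.8  0.9] dist 0.0685 18.8
```

Emit:
send_rows(moves=[0.007,0,0.015,0.2,6.9,0.3,0.014,-0.001,0.03,0.4,13.8,0.6,0.02,-0.0017,0.05,0.6,18.8,0.9,0.02,-0.0017,0.065,0.6,18.8,0.9,0.02,-0.0017,0.065,0.6,18.8,0.9])

```text
clock: 16.9
tool_pos: [0.5901, 0.2752, 0.1215]
eef_rot: [0.719, 0.674, 0.122, -0.12]
contact_force: [-0.3, 1.0, 0.4]
opening: 0.998
```

```bash
python3 f.py .593 .3 -93.5 .028 20 .018; python3 meas.py g3
python3 -c "
import cv2;a=cv2.imread('pics/g3_side.png');cv2.imwrite('pics/g3s.png',cv2.resize(a[80:360,160:430],None,fx=2.1,fy=2.1))"
```

```text
t 16.9 pos [0.5901 0.2752 0.1215] q [-0.03  0.95 -0.61  1.71  0.41  0.45 -0.8 ] F [-0.3  1.   0.4] op 0.998
SHIFT [-0.0251  0.002   0.0843] TURN [-0.3  0.3 -0.3] dist 0.088 0.5
top short [594.4 330.2] [38.7 39.2] 89.1
side short [595.7 298. ] [108.1  42.2] 87.5
```

View pics/g3s.png

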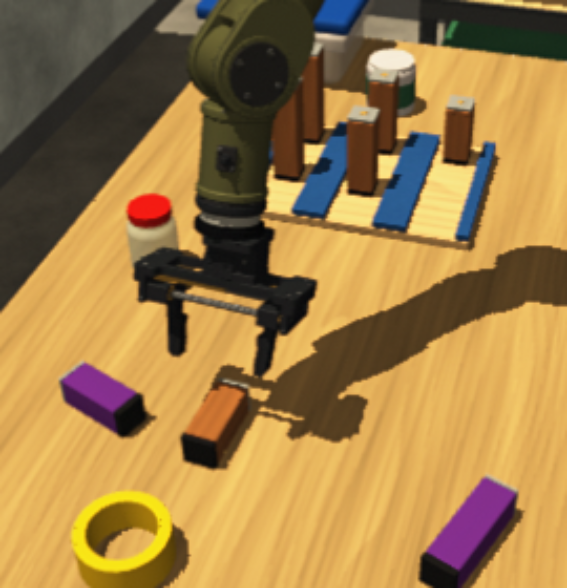

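Emit:
send_rows(moves=[-0.01,0.001,0.03,0,0,0,-0.02,0.001,0.06,0,0,0,-0.025,0.002,0.084,0,0,0,-0.025,0.002,0.084,0,0,0,-0.025,0.002,0.084,0,0,0])

```text
clock: 17.42
tool_pos: [0.5935, 0.286, 0.0391]
eef_rot: [0.716, 0.676, 0.126, -0.12]
contact_force: [-0.1, 0.1, 0.1]
opening: 1.001
```

```bash
python3 f.py .593 .3 -93.5 .027 20 .018
```

```text
t 17.42 pos [0.5935 0.286  0.0391] q [-0.09  1.07 -0.53  1.71  0.46  0.32 -0.82] F [-0.1  0.1  0.1] op 1.001
SHIFT [-0.008  -0.0013  0.004 ] TURN [-0.1 -0.   0.1] dist 0.009 0.2
```

Emit:
send_rows(moves=[0,0,0,0,0,0,0,0,0,0,0,0,0,0,0,0,0,0,0,0,0,0,0,0,0,0,0,0,0,0], claw=1)

```text
clock: 17.83
tool_pos: [0.594, 0.286, 0.0401]
eef_rot: [0.716, 0.676, 0.127, -0.119]
contact_force: [-0.5, 0.3, -0.1]
opening: 0.647
```

Emit:
send_rows(moves=[0,0,0,0,0,0,0,0,0,0,0,0,0,0,0,0,0,0,0,0,0,0,0,0,0,0,0,0,0,0])

```text
clock: 18.25
tool_pos: [0.5941, 0.2859, 0.0403]
eef_rot: [0.717, 0.676, 0.127, -0.119]
contact_force: [-0.9, -2.0, 3.1]
opening: 0.448
```

Emit:
send_rows(moves=[0.005,0,-0.015,0,0,0,0.013,0,-0.037,0,0,0,0.02,0,-0.06,0,0,0,0.032,0,-0.092,0,0,0,0.04,0,-0.12,0,0,0])

```text
clock: 18.67
tool_pos: [0.5934, 0.2829, 0.1691]
eef_rot: [0.716, 0.676, 0.127, -0.119]
contact_force: [1.0, 0.0, -1.7]
opening: 0.447
```

```bash
python3 pl.py .438 -.05 .24 -90 20
```

```text
t 18.67 pos [0.5934 0.2829 0.1691] q [-0.02  0.89 -0.66  1.68  0.38  0.54 -0.8 ] F [ 1.   0.  -1.7] op 0.447
SHIFT [-0.2903 -0.1361 -0.1838] TURN [ -1.5 -90.   -3.4] dist 0.3696 90.1
```

Emit:
send_rows(moves=[-0.02,-0.015,-0.03,-0.1,-7,-0.2,-0.05,-0.03,-0.06,-0.2,-14,-0.5,-0.08,-0.045,-0.09,-0.4,-21,-0.8,-0.11,-0.06,-0.11,-0.5,-28,-1.1,-0.14,-0.075,-0.13,-0.6,-35,-1.3])

```text
clock: 19.08
tool_pos: [0.5086, 0.1119, 0.2459]
eef_rot: [0.714, 0.688, -0.089, 0.097]
contact_force: [0.1, 0.8, -1.3]
opening: 0.448
```

```bash
python3 pl.py .438 -.05 .22 -90 20
```

```text
t 19.08 pos [0.5086 0.1119 0.2459] q [-0.22  0.63 -0.36  1.84  0.57  0.92 -0.97] F [ 0.1  0.8 -1.3] op 0.448
SHIFT [-0.1473 -0.0654  0.0634] TURN [ -0.7 -54.9  -2.2] dist 0.1731 54.9
```

Emit:
send_rows(moves=[-0.03,-0.012,0.005,-0.1,-7,-0.3,-0.06,-0.025,0.015,-0.2,-14,-0.6,-0.09,-0.04,0.03,-0.3,-21,-0.9,-0.12,-0.055,0.045,-0.4,-28,-1.2,-0.147,-0.065,0.063,-0.5,-35,-1.5])

```text
clock: 19.5
tool_pos: [0.438, -0.0442, 0.224]
eef_rot: [0.644, 0.636, -0.297, 0.303]
contact_force: [-1.5, -0.3, -2.1]
opening: 0.449
```

```bash
python3 pl.py .438 -.08 .18 -90 20
```

```text
t 19.5 pos [ 0.438  -0.0442  0.224 ] q [-0.45  0.77 -0.08  2.13  0.95  1.06 -1.38] F [-1.5 -0.3 -2.1] op 0.449
SHIFT [ 0.013  -0.0003  0.05  ] TURN [  0.  -19.7  -0.9] dist 0.0517 19.7
```

Emit:
send_rows(moves=[0,0,0.01,0,-6.9,-0.3,0.005,0,0.02,0,-13.8,-0.6,0.01,0,0.035,0,-19.7,-0.9,0.013,0,0.05,0,-19.7,-0.9,0.013,0,0.05,0,-19.7,-0.9])

```text
clock: 19.92
tool_pos: [0.4379, -0.0742, 0.1795]
eef_rot: [0.578, 0.58, -0.407, 0.405]
contact_force: [-1.0, -0.5, -0.0]
opening: 0.45
```

```bash
python3 pl.py .438 -.205 .12 -90 20; python3 tilt.py .115
```

```text
t 19.92 pos [ 0.4379 -0.0742  0.1795] q [-0.56  1.05  0.03  2.11  1.03  1.19 -1.57] F [-1.  -0.5 -0. ] op 0.45
SHIFT [0.0112 0.0003 0.1373] TURN [-0.   0.   0.3] dist 0.1378 0.3
side few 0
top few 6
```

Emit:
send_rows(moves=[-0.005,0,0.03,0,0,0,-0.005,0,0.065,0,0,0,0.0,0,0.1,0,0,0,0.005,0,0.125,0,0,0,0.011,0,0.137,0,0,0])

```text
clock: 20.43
tool_pos: [0.4379, -0.2019, 0.1266]
eef_rot: [0.581, 0.578, -0.406, 0.405]
contact_force: [-0.0, 0.5, -0.5]
opening: 0.449
```

```bash
python3 pl.py .439 -.205 .084 -90 20; python3 tilt.py .04;python3 held.py h3
python3 -c "
import cv2;a=cv2.imread('pics/h3_side.png');cv2.imwrite('pics/h3s.png',cv2.resize(a[60:240,200:440],None,fx=3,fy=3))"
```

```text
t 20.43 pos [ 0.4379 -0.2019  0.1266] q [-0.37  1.18  0.13  2.2   1.36  1.04 -1.79] F [-0.   0.5 -0.5] op 0.449
SHIFT [0.039  0.001  0.0115] TURN [-0.2 -0.  -0.2] dist 0.0407 0.3
side few 0
top few 17
top 195 [ 0.394 -0.242  0.02 ] [ 0.472 -0.141  0.184]
side 95 [ 0.392 -0.251  0.02 ] [ 0.461 -0.14   0.179]
```

View pics/h3s.png

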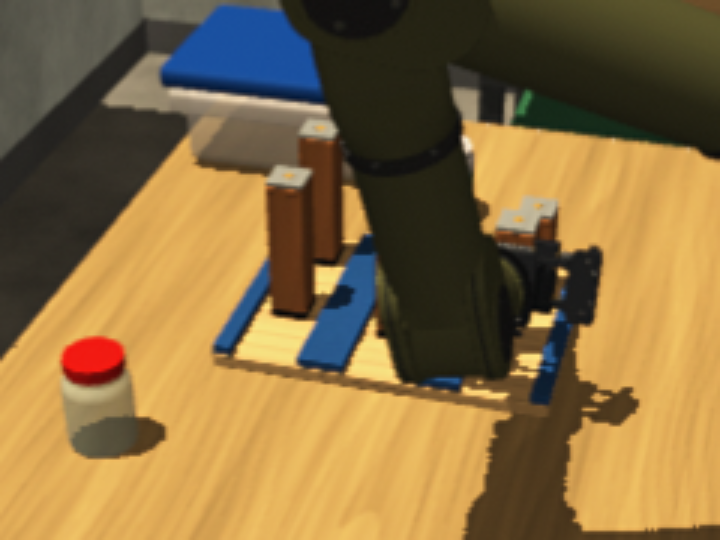

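Emit:
send_rows(moves=[0.012,0.001,0.004,0,0,0,0.022,0.001,0.007,0,0,0,0.03,0.001,0.01,0,0,0,0.035,0.001,0.011,0,0,0,0.038,0.001,0.0115,0,0,0])

```text
clock: 21.05
tool_pos: [0.44, -0.1953, 0.085]
eef_rot: [0.58, 0.58, -0.404, 0.405]
contact_force: [0.1, -1.2, -0.3]
opening: 0.451
```

```bash
python3 pl.py .439 -.2 .077 -90 20
```

```text
t 21.05 pos [ 0.44   -0.1953  0.085 ] q [-0.37  1.27  0.12  2.15  1.36  1.03 -1.83] F [ 0.1 -1.2 -0.3] op 0.451
SHIFT [ 0.0059 -0.001   0.0011] TURN [ 0.  -0.2 -0. ] dist 0.0061 0.2
```

Emit:
send_rows(moves=[0.001,0,0.0004,0,0,0,0.002,0,0.0007,0,0,0,0.003,0,0.001,0,0,0,0.004,0,0.0014,0,0,0,0.004,0,0.0014,0,0,0])

```text
clock: 21.47
tool_pos: [0.44, -0.1953, 0.0808]
eef_rot: [0.58, 0.58, -0.404, 0.405]
contact_force: [-0.3, 0.2, -1.2]
opening: 0.45
```

```bash
python3 pl.py .439 -.2 .077 -90 20
```

```text
t 21.47 pos [ 0.44   -0.1953  0.0808] q [-0.37  1.28  0.12  2.15  1.36  1.03 -1.84] F [-0.3  0.2 -1.2] op 0.45
SHIFT [ 0.002  -0.001  -0.0003] TURN [ 0.  -0.2 -0. ] dist 0.0023 0.2
```

Emit:
send_rows(moves=[0.0008,0,0.0003,0,0,0,0.0016,0,0.0006,0,0,0,0.0024,0,0.0009,0,0,0,0.003,0,0.0011,0,0,0,0.003,0,0.0011,0,0,0])

```text
clock: 21.88
tool_pos: [0.44, -0.1959, 0.0795]
eef_rot: [0.579, 0.579, -0.405, 0.407]
contact_force: [1.3, 4.2, 6.8]
opening: 0.453
```

Contact at about 8 N. Release and retreat.

Emit:
send_rows(moves=[0,0,0,0,0,0,0,0,0,0,0,0,0,0,0,0,0,0,0,0,0,0,0,0,0,0,0,0,0,0], claw=-0.4)

```text
clock: 22.3
tool_pos: [0.44, -0.196, 0.0793]
eef_rot: [0.579, 0.579, -0.405, 0.406]
contact_force: [0.6, 0.2, 0.3]
opening: 0.699
```

Emit:
send_rows(moves=[0,0,-0.02,0,0,0,0,0,-0.05,0,0,0,0,0,-0.09,0,0,0,0,0,-0.13,0,0,0,-0.02,0,-0.17,0,0,0])

```text
clock: 22.72
tool_pos: [0.4395, -0.0415, 0.1519]
eef_rot: [0.579, 0.581, -0.405, 0.405]
contact_force: [0.6, -0.4, -0.3]
opening: 0.701
```

Emit:
send_rows(moves=[-0.04,0,-0.02,0,7,0,-0.08,0,-0.05,0,14,0,-0.1,0,-0.08,0,21,0,-0.1,0,-0.12,0,28,0,-0.1,0,-0.16,0,35,0])

```text
clock: 23.13
tool_pos: [0.4391, 0.0743, 0.3038]
eef_rot: [0.675, 0.676, -0.209, 0.21]
contact_force: [0.9, 0.3, -0.9]
opening: 0.701
```

Emit:
send_rows(moves=[0,0,0,0,0,0,0,0,0,0,0,0,0,0,0,0,0,0,0,0,0,0,0,0,0,0,0,0,0,0])

```text
clock: 23.55
tool_pos: [0.4383, 0.0729, 0.3024]
eef_rot: [0.674, 0.675, -0.211, 0.21]
contact_force: [0.0, -0.8, 0.2]
opening: 0.705
```

```bash
cat > fin.py <<'E'
from h import *
for n in("top","side"):
    p=imaging.snapshot(n); cv2.imwrite(f"pics/fin_{n}.png",cv2.resize(p["image"][60:360,150:480,::-1],None,fx=1.8,fy=1.8))
    X,uv=cloud(p,np.ones(p["image"].shape[:2],bool))
    for nm,x,h in(("short",.438,.115),("middle",.556,.145),("long",.676,.175)):
      for w,y0,y1 in(("loose",-.28,-.13),("sample",-.37,-.3)):
        m=(abs(X[:,0]-x)<.04)&(X[:,1]>y0)&(X[:,1]<y1)&(abs(X[:,2]-h-.003)<.012)
        if m.sum()>8:
            rc=cv2.minAreaRect((X[m,:2]*1000).astype(np.float32)); print(n,nm,w,np.round(rc[0]),np.round(rc[1]),"top z",np.percentile(X[m,2],[20,50,80]).round(4))
s=r.get_state(); print(s["clock"],s["tool_pos"],s["opening"])
E
python3 fin.py
```

```text
top short loose [ 440. -216.] [39. 39.] top z [0.1106 0.1145 0.1177]
top short sample [ 437. -333.] [39. 39.] top z [0.1114 0.1141 0.1172]
top middle loose [ 557. -213.] [39. 36.] top z [0.1422 0.144  0.1468]
top middle sample [ 553. -333.] [40. 39.] top z [0.1416 0.1445 0.1473]
top long loose [ 673. -221.] [39. 39.] top z [0.1715 0.1741 0.1767]
top long sample [ 674. -331.] [40. 40.] top z [0.1711 0.1745 0.1765]
side short loose [ 442. -213.] [43. 39.] top z [0.109  0.1128 0.1176]
side long loose [ 677. -221.] [41. 43.] top z [0.1714 0.1763 0.178 ]
side long sample [ 679. -333.] [45. 41.] top z [0.173  0.1768 0.1787]
23.65 [0.43856082 0.07349601 0.30267084] 0.7014400803207819
```

View pics/fin_side.png

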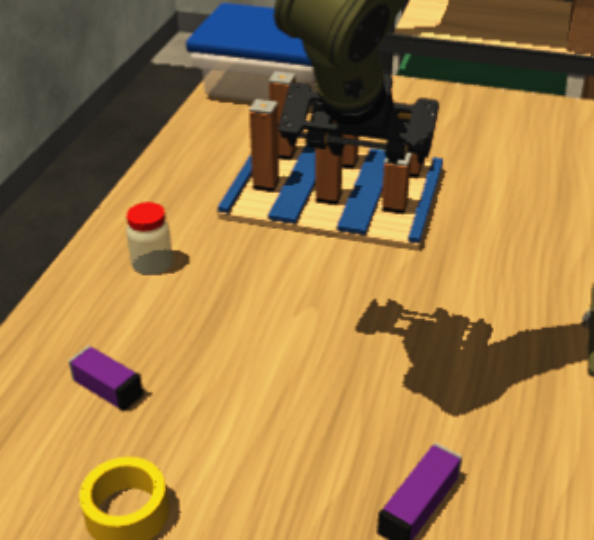

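View pics/fin_top.png

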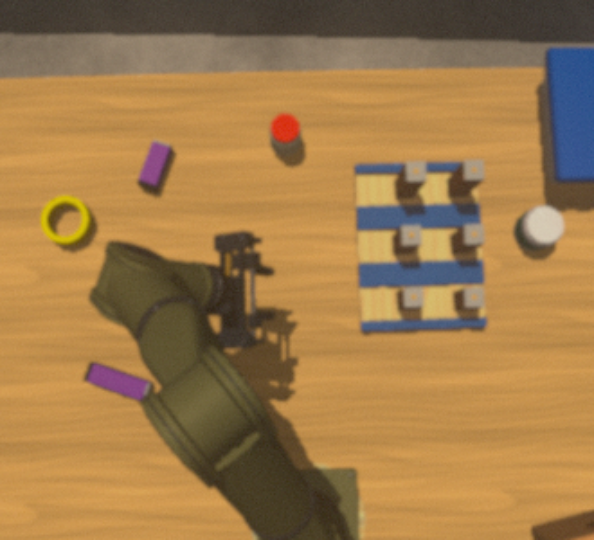

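The final views show all three feet standing upright in their lanes. In the enlarged top crop, the loose steel tops are at about (412,173), (409,235) and (411,297), level with their samples. The gripper is clear of everything.

```bash
python3 -c "
from plant import r
print(r.finish_job())"
```

```text
the job is handed in; nothing more can be done
None
```

All three loose wooden feet now stand upright, pad down, in the lanes of their matching samples, and I handed the job in at about 23.7 s. `finish_job` gives no verdict, so what follows rests on my own last measurements.

I picked the feet up in the order long, middle, short. Each was gripped by its sides, turned upright, lowered slowly until I felt 5–9 N of contact, released and backed away from.

| Foot | Sideways offset from sample line (limit 30 mm) | Distance from sample towards the board's -x end (limit 35–200 mm) | Height of its top against the sample's |
|---|---|---|---|
| Short | about 3 mm | 117 mm | within 1 mm |
| Middle | about 4 mm | 120 mm | within 1 mm |
| Long | about 1–2 mm | 110 mm | within 1 mm |

- **Uprightness:** while held, the long and middle feet measured under about 0.03 rad from vertical. The short one was hidden by the arm, so I judged it from its level, full-size steel top afterwards.
- **Camera gaps:** in the final check the side camera gave no reading for the middle foot or the short sample because the gripper was in the way. Where both cameras saw a foot, they agreed to about 4 mm.
- **Bystanders:** the jar, tape and tin, and both purple look-alikes, look unmoved in the final pictures. I did not measure their positions again.

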